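# Set the honing machine to speed five and start it

### The arm

A 7-joint arm with a two-finger parallel gripper is mounted at the origin on the work surface. World frame = base frame: x ahead of the robot, y to its left, z up, the work surface at z = 0. Lengths are in m, angles in rad, forces in N, time in s.
With the tool pointing down it reaches from about 0.4 to 0.875 m from the base axis. Payload 19.3 kg.
Tool frame: the origin (TCP) lies between the finger pads; the fingertips stand bot.tcp_to_tips ahead of it and the grasp point (between the pads) lies 3 mm ahead of it (bot.tcp_to_tips is the distance from the TCP to the fingertips, in m); x points along the fingers, y is the direction in which the jaws open and shut, and the axes are right-handed (so a half turn about x gives the same grasp; the last joint's range is limited). The gripper opens to 85 mm and grips with 20 to 120 N. Pads are 22 mm wide; open, the fingers measure 114 mm over their backs; the gripper's body (76 mm by 85 mm) begins 54 mm behind the grasp point. The pads swing forward as they close: fully open they stand 13 mm farther back than shut.
Start: joints at [1.252, 0.521, -0.036, 1.599, 0.021, 1.021, -0.113], TCP at [0.154, -0.606, 0.253] pointing down, gripper open.
Joint ranges: [-2.91, 2.91], [-0.3, 2.13], [-1.5, 1.42], [0.17, 2.43], [-1.26, 4.41], [0.16, 1.93], [-2.52, 2.52]. Speed limits (rad/s): [1.89, 1.89, 2.39, 2.39, 3.01, 3.01, 3.01].

### API

Orientations are given as [roll, pitch, yaw] about the fixed x, y, z axes, in that order (R = Rz(yaw) Ry(pitch) Rx(roll)).
In Python, from workcell import bot, eyes gives the robot as it stands. The module is installed in compiled form; this text tells all that it offers.
- The arm moves only by the tool step_arm, never from a script. Its argument "targets" is a list that holds one entry, the list of rows, each a list of 7 numbers: the shift along the tool's x, y, z in cm, then the turn, a rotation vector about the tool's x, y, z in rad, then the opening, from 0 (shut) to 1 (fully open). A call has 1 to 10 rows; each row is the pose to reach, as a shift and turn from the pose measured when the call began, along the tool's axes at that moment; what a row does not reach only later rows make up. A row lasts 1/10 s, in which the tool goes at most 50 mm and 8.59 degrees, less where a joint would pass 70% of its speed; a pose out of reach is approached as far as the arm can. A call with a gripper value outside its range is refused whole. The fingers move at their own pace and stop on an object; "grip_force" is the grip in N (left out, the last holds). Time passes only in rows, so rows that repeat a pose let the fingers close. It gives the time, the measured TCP pose, the force and the opening at its end, in the units of the state.
- bot.observe(): the state, without advancing time (a new reading comes with each control period).
- eyes.grab_frame(name): name is "scene" or "top"; returns the picture (420x560x3 uint8, red, green, blue); there is no depth.
- eyes.get_calibration(name): a dict with "fx", "fy", "cx", "cy" (pixels), "camera_from_world" (4x4, takes a point from world to camera coordinates). Camera axes: x right, y down, z forward; pixel columns grow to the right and rows downward; lengths in m; the calibration is good to about 2 mm. A picture is of the moment at which its call begins. get_calibration takes no time and is no camera call.
- bot.job_done(): hands the job in, once; it reports no verdict.
The state is a dict: "clock": time; "qpos": joint angles; "qd": joint speeds; "joint_efforts": joint torques, N m; "position": TCP position; "tool_rot": TCP orientation; "force": force on the tool from outside, world axes, zero at the start; "moment": the same for the moment, N m; "grip_width": finger opening in m.
Only numpy, scipy, OpenCV 4.12 (cv2) and the standard library are available. Lean on these libraries where they do the work, as an engineer would, in place of code of your own. Each camera call takes 0.05 s, during which the arm holds its last target.

### The job

Set the honing machine to speed 5: with a fingertip, push the pointer of the speed selector round clockwise, counting the clicks, until it rests in the fifth position after off (off itself is not counted). Then press the small start button on the switch box all the way down and let it come back up. Leave the mushroom-headed stop button and the tools, tin and carving lying about alone, and finish touching nothing.

Things in the scene. Friction and masses are not known exactly. Their poses are not given: they have to be found in the camera images.
- speed_box: Fixed grey steel control box, 220 x 220 mm, 60 mm high, flat top; origin at the centre of its underside on the table, x and y along its sides, front towards its own -x. Stands left or right, turned up to 0.3 rad. The selector turns about the vertical line through its centre. Speed 4 points straight away from the front (own +x), speed 5 is 30 degrees clockwise of that (from above).
- off_mark (a point): The off mark of the white scale on the box's top: a 10 mm dot, 70 mm from the axis, 120 degrees counterclockwise (from above) of the box's own +x. From it clockwise, every 30 degrees, come eight radial white bars for speeds 1 to 8, 4 mm wide, beginning 64 mm from the axis, each 2.5 mm longer than the last (8.5 to 26 mm).
- selector (a joint): Angle of the speed selector, rad: 0 at off (end stop), growing clockwise seen from above, pi/6 (30 degrees) per click, speed 8 at 4.19 (end stop). A spring detent draws it into the nearest click and holds it; pushing it over the hump midway between clicks takes 0.15 to 0.2 N m, then it snaps on. It starts at off, 1 or 2.
- selector_tip (a point): Top of the pointer's outer end, 56 mm from the axis, 96 mm above the table; own x outward along the pointer, z up. The pointer is a black upright-sided bar 16 mm wide, from 12 mm behind the axis to 56 mm ahead of it, its flanks 6 to 36 mm above the box's top, a white line along it.
- selector_hub (a point): Point on the selector's axis at the top of its hub, 97 mm above the table. The hub is 28 mm across, with a skirt 48 mm across and 6 mm high at its foot; beyond the skirt the box's top is flat and clear.
- switch_box: Fixed grey switch box with an aluminium face, 100 mm (x) x 170 mm (y), 50 mm high, origin at the centre of its underside on the table; it stands on the other side of the robot's middle line from the speed box. On top, 45 mm to its own -y side, the start button; 45 mm to its own +y side, the stop button.
- start_top (a point): Centre of the top of the start button: the small plain flat round black button, 30 mm across; z up.
- start (a joint): How far the start button is pressed, m: 0 up, 0.006 fully down; springs back; fully down takes about 5 N.
- stop_top (a point): Top of the stop button, a black mushroom head 46 mm across that stands about 40 mm above the switch box's face; not to be pressed.
- stop (a joint): How far the stop button is pressed, m: 0 up, 0.006 down; not to be pressed.
- wax_tin: Loose round tin, 37 mm across, 24 mm high, on the speed box's top near its own (+x, -y) corner, origin under its centre; leave alone.
- palm_gouge: Loose palm gouge, 150 mm long with a wooden handle 22 mm thick, lying on the table about 150 mm in front (own -x) of the speed box; origin under the front end of the handle; leave alone.
- palm_knife: Loose palm knife, 150 mm long with a wooden handle 22 mm thick, lying on the table about 150 mm in front (own -x) of the switch box; origin under the front end of the handle; leave alone.
- mallet: Loose turned wooden mallet standing on its head on the right, 80 mm across, 225 mm high, origin under its centre; leave alone.
- oilstone: Loose oilstone on a wooden block, 50 x 150 mm, 32 mm high, at the back left, origin under its centre; leave alone.
- bench_brush: Loose wooden bench brush, 50 x 220 mm, 47 mm high, at the back right, origin under its centre; leave alone.
- carved_foot: Loose carved wooden foot, about 200 x 80 mm, 110 mm high at the ankle, on the left, origin under its middle; leave alone.
Not all that is in view belongs to the job. Leave any red look-alike of the switch_box alone.

How it is judged:
On the way, in this order (a step that is already met when the one before it is completed fails the run):
1. the selector rests in the fifth click after off (value of joint selector between 2.498 and 2.738 rad and velocity of joint selector between -0.2 and 0.2 rad/s), for 0.3 s.
2. the start button is pressed all the way down (value of joint start above 0.0048 m), for 0.05 s.
At the end, for the whole second after the job is handed in: The selector rests within 0.12 rad of speed 5 (2.618 rad), the start button has been pressed at least 4.8 mm down and is up again (under 1.5 mm), the stop button is up, and no loose thing is more than 20 mm from where it stood (value of joint selector between 2.498 and 2.738 rad and value of joint each of start, stop below 0.0015 m and velocity of joint selector between -0.05 and 0.05 rad/s and distance of each of wax_tin, palm_gouge, palm_knife, mallet, oilstone, bench_brush, carved_foot from where it was at the start of the episode below 0.02 m); the robot touches nothing.
It fails at once if the start button is pressed (over 3 mm) while the selector is not at speed 5 (value of joint start above 0.003 m and not (value of joint selector between 2.418 and 2.818 rad)).
It fails at once if the stop button is pressed (over 3 mm) (value of joint stop above 0.003 m).
It fails at once if a loose tool, the tin or the carving is pushed, lifted or carried (over 20 mm) (distance of any of wax_tin, palm_gouge, palm_knife, mallet, oilstone, bench_brush, carved_foot from where it was at the start of the episode above 0.02 m).
It also fails if it takes over 64 s, if anything falls off the work surface, if the arm or the gripper's body presses on something with over 40 N, if the wrist force passes 120 N, or if a joint passes its speed limit or range.

## Working session

There is one attempt and no reset: what is moved stays moved. The work goes in short steps, Python scripts to look and compute and a tool call to move; the robot and the scene stay as the last step left them, time stands still between calls to the robot, and variables do not carry over. Pictures are saved under pics/ and viewed, and the job is handed in when it is done.

Besides the shell and the picture viewer there is one more tool, called after "Request:" by a JSON object that holds its "api" and its "payload", one argument or row to a line. step_arm: Moves the arm, as the interface text tells. Its arguments: {"type":"object","properties":{"targets":{"type":"array","items":{"type":"array","items":{"type":"array","items":{"type":"number"}}}},"grip_force":{"type":"number"}},"required":["targets"]}

```bash
mkdir -p pics
python3 - <<'E'
from workcell import bot, eyes
import cv2
for n in("scene","top"):
    im=eyes.grab_frame(n); cv2.imwrite(f"pics/{n}0.png",im[:,:,::-1])
    c=eyes.get_calibration(n); print(n,c)
print(bot.observe(), bot.tcp_to_tips)
E
```

```text
scene {'fx': 546.1060106245511, 'fy': 546.1060106245511, 'cx': 268.31042767874806, 'cy': 211.3756281987357, 'camera_from_world': array([[ 0.43877444,  0.89842705, -0.01748776, -0.17644238],
       [ 0.54164422, -0.27995682, -0.79261953, -0.25035144],
       [-0.71700665,  0.33830905, -0.60946571,  2.32152602],
       [ 0.        ,  0.        ,  0.        ,  1.        ]])}
top {'fx': 473.00346727797347, 'fy': 473.00346727797347, 'cx': 282.28288900294365, 'cy': 215.54649044310224, 'camera_from_world': array([[ 0.02585762, -0.99964796,  0.00594473, -0.0524889 ],
       [-0.98835827, -0.02645658, -0.1498265 ,  0.5372299 ],
       [ 0.14993103, -0.00200136, -0.98869443,  1.34940704],
       [ 0.        ,  0.        ,  0.        ,  1.        ]])}
{'clock': 0.1, 'qpos': array([ 1.25181334,  0.52192756, -0.03633516,  1.59993524,  0.02118949,
        1.02106798, -0.11280806]), 'qd': array([ 0.00157717, -0.00118001,  0.00010575,  0.0004315 ,  0.00121195,
       -0.0006042 ,  0.00063795]), 'joint_efforts': array([ 4.31318287e-03, -9.28513813e+01,  1.98438898e+00, -3.70544064e+01,
        1.81709602e-02,  5.43419475e-03,  1.03708931e-04]), 'position': array([ 0.15380301, -0.6055094 ,  0.25280555]), 'tool_rot': array([-1.51602944,  1.56984263,  1.87432808]), 'force': array([-0.02036719, -0.66450914, -0.99966618]), 'moment': array([ 0.04033106, -0.01417573,  0.01054188]), 'grip_width': 0.08554886070387091} 0.022
```

View pics/scene0.png

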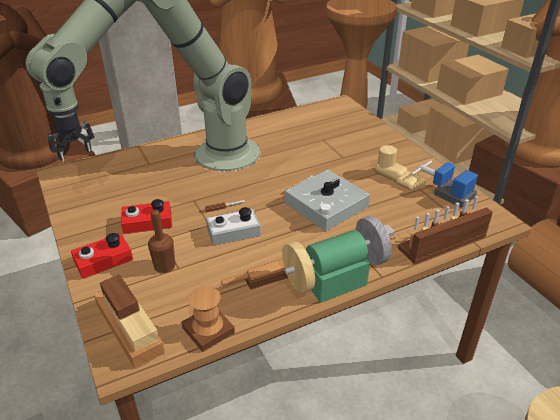

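View pics/top0.png

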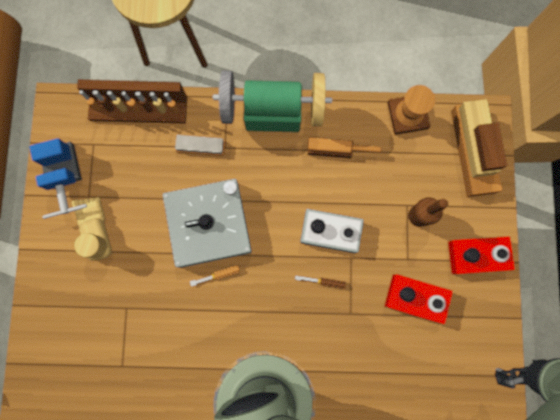

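The top view shows the speed box at (206,222) and the grey/aluminium switch box at (332,230). There are two red look-alikes, at (419,298) and (481,256). The grey box matches the description and the red ones don't. I'll confirm with enlarged crops.

Run:
```python
import cv2,numpy as np
t=cv2.imread("pics/top0.png"); s=cv2.imread("pics/scene0.png")
cv2.imwrite("pics/c1.png",cv2.resize(t[170:275,150:260],None,fx=5.5,fy=5.5,interpolation=cv2.INTER_CUBIC))
cv2.imwrite("pics/c2.png",cv2.resize(t[190:300,285:395],None,fx=5,fy=5,interpolation=cv2.INTER_CUBIC))
cv2.imwrite("pics/c3.png",cv2.resize(s[160:250,190:380],None,fx=4,fy=4,interpolation=cv2.INTER_CUBIC))
```

```text
(no output)
```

View pics/c1.png

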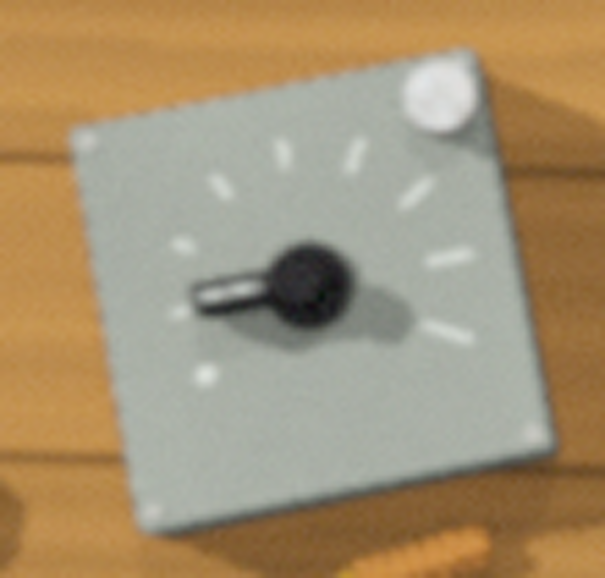

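View pics/c2.png

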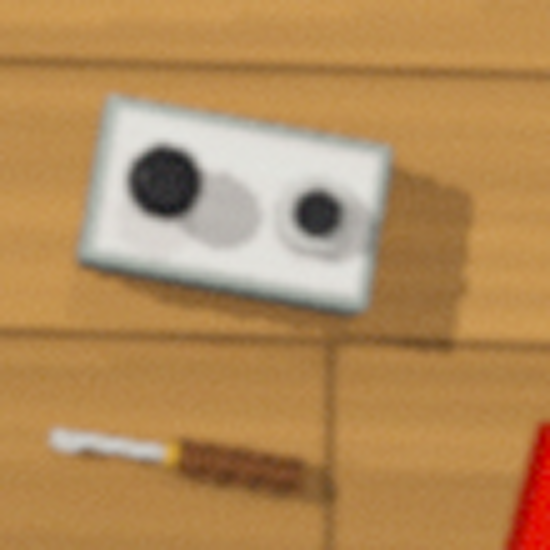

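View pics/c3.png

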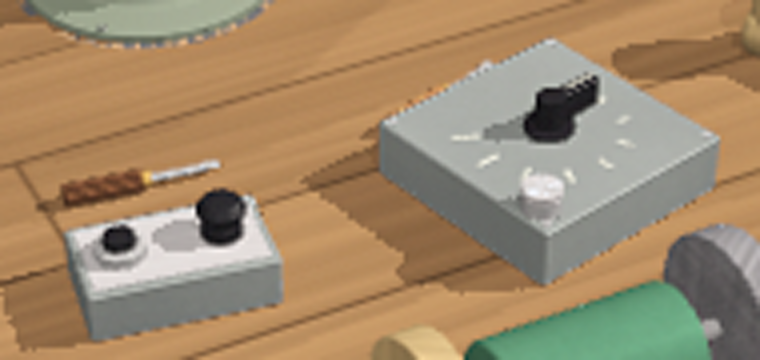

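```bash
cat > h.py <<'E'
import numpy as np
from workcell import eyes
def cal(n):
    c=eyes.get_calibration(n); K=np.array([[c['fx'],0,c['cx']],[0,c['fy'],c['cy']],[0,0,1]]); return K,c['camera_from_world']
def proj(n,P):
    K,T=cal(n); P=np.atleast_2d(P); p=(T[:3,:3]@P.T+T[:3,3:]); q=K@p; return (q[:2]/q[2]).T
def back(n,uv,z):
    K,T=cal(n); C=-T[:3,:3].T@T[:3,3]; d=T[:3,:3].T@np.linalg.solve(K,[uv[0],uv[1],1]); return C+d*(z-C[2])/d[2]
def tri(u1,u2):
    from scipy.optimize import least_squares
    r=least_squares(lambda X:np.r_[proj("top",X)[0]-u1,proj("scene",X)[0]-u2],[.5,0,.05]); return r.x,r.fun
E
python3 - <<'E'
from h import *
f=lambda p,s,o:np.array(p)/s+np.array(o)
C=[back("top",f(p,5.5,(150,170)),.06) for p in [(75,130),(470,50),(553,452),(145,530)]]
C=np.array(C);print(C.round(4),C.mean(0), [np.linalg.norm(C[i]-C[i-1]).round(4) for i in range(4)])
d=C[1]-C[2]+C[0]-C[3];print("yaw",np.arctan2(d[1],d[0])); 
e=C[0]-C[1]+C[3]-C[2];print("yaw",np.arctan2(e[1],e[0])-np.pi/2)
print("hub",back("top",f((310,285),5.5,(150,170)),.097),"tip",back("top",f((193,298),5.5,(150,170)),.096))
print("off",back("top",f((205,375),5.5,(150,170)),.06),"5",back("top",f((415,192),5.5,(150,170)),.06),"2",back("top",f((183,245),5.5,(150,170)),.06),"8",back("top",f((447,332),5.5,(150,170)),.06))
C=np.array([back("top",f(p,5,(285,190)),.05) for p in [(110,97),(390,147),(365,308),(80,262)]])
print(C.round(4),C.mean(0), [np.linalg.norm(C[i]-C[i-1]).round(4) for i in range(4)])
d=C[1]-C[2]+C[0]-C[3];print("yaw",np.arctan2(d[1],d[0]))
e=C[0]-C[1]+C[3]-C[2];print("yaw",np.arctan2(e[1],e[0])-np.pi/2)
print("start",tri(f((318,215),5,(285,190)),f((119,238),4,(190,160))))
print("stop",tri(f((165,181),5,(285,190)),f((220,202),4,(190,160))))
print("tri hub",tri(f((310,285),5.5,(150,170)),f((553,97),4,(190,160))))
E
```

```text
[[0.5908 0.3089 0.06  ]
 [0.6398 0.1016 0.06  ]
 [0.427  0.0498 0.06  ]
 [0.3811 0.2594 0.06  ]] [0.50968488 0.17993034 0.06      ] [np.float64(0.2154), np.float64(0.213), np.float64(0.219), np.float64(0.2146)]
yaw 0.23558614191953706
yaw 0.22388106175112754
hub [0.50635059 0.17456443 0.097     ] tip [0.49819615 0.23406936 0.096     ]
off [0.46243083 0.23287394 0.06      ] 5 [0.56231525 0.12754679 0.06      ] 2 [0.53074823 0.24827561 0.06      ] 8 [0.48838111 0.10753426 0.06      ]
[[ 0.5571 -0.1101  0.05  ]
 [ 0.5319 -0.2741  0.05  ]
 [ 0.4376 -0.2596  0.05  ]
 [ 0.4599 -0.0945  0.05  ]] [ 0.49662405 -0.18459175  0.05      ] [np.float64(0.0985), np.float64(0.1659), np.float64(0.0955), np.float64(0.1666)]
yaw -0.1555380016421329
yaw -0.14326767085541658
start (array([ 0.48990204, -0.22822468,  0.06480935]), array([-0.64819576, -0.27698229, -0.83738681, -0.01475636]))
stop (array([ 0.50479369, -0.13924967,  0.08197858]), array([-0.44311716, -0.19839056, -0.58351684,  0.01746991]))
tri hub (array([0.50951204, 0.18024378, 0.08972564]), array([-1.56056538, -0.80908563, -2.20240661,  0.42385495]))
```

```bash
cat >> h.py <<'E'
from scipy.spatial.transform import Rotation as Ro
from workcell import bot
def pose():
    s=bot.observe(); return np.array(s['position']),Ro.from_euler('xyz',s['tool_rot'])
def down(phi):
    y=np.array([np.cos(phi),np.sin(phi),0]);x=np.array([0,0,-1.]);return Ro.from_matrix(np.c_[x,y,np.cross(x,y)])
def rel(p,phi):
    p0,R0=pose(); d=R0.inv().apply(np.array(p)-p0)*100; r=(R0.inv()*down(phi)).as_rotvec(); return np.r_[d.round(2),r.round(3)].tolist()
E
python3 - <<'E'
from h import *
p,R=pose();print(R.as_matrix().round(3));y=R.as_matrix()[:,1];print("phi",np.arctan2(y[1],y[0]))
print("mallet",back("top",(424,216),.05),back("top",(440,204),.225))
A=np.array([.509,.179]);
for th in (1.80,):
  print(A+.045*np.array([np.cos(th),np.sin(th)])+.04*np.array([-np.sin(th),np.cos(th)]))
E
```

```text
[[-0.     0.246 -0.969]
 [ 0.001 -0.969 -0.246]
 [-1.    -0.001  0.   ]]
phi -1.3220314914573548
mallet [ 0.54675026 -0.45253144  0.05      ] [ 0.55114251 -0.44067007  0.225     ]
[0.459822   0.21373506]
```

Run:
```python
from h import *
print(rel((.20,-.55,.32),-1.2)); print(rel((.42,-.2,.32),-.1))
```

```text
[-6.72, -4.25, -5.84, -0.122, -0.0, 0.001]
[-6.69, -32.76, -35.78, -1.222, -0.001, 0.001]
```

Request:
{"api": "step_arm", "payload": {
  "targets": [
    [[-5,0,0,0,0,0,0],[-6.7,-3,-3,-0.12,0,0,0],[-6.7,-6,-7,-0.25,0,0,0],[-6.7,-9,-10,-0.38,0,0,0],[-6.7,-12.5,-14,-0.5,0,0,0],[-6.7,-16,-18,-0.63,0,0,0],[-6.7,-20,-22,-0.76,0,0,0],[-6.7,-24,-26,-0.9,0,0,0],[-6.7,-28,-30.5,-1.05,0,0,0],[-6.7,-32.5,-35.5,-1.2,0,0,0]]
  ]
}}

```text
clock: 1.1
position: [0.3924, -0.2404, 0.3202]
tool_rot: [-2.492, 1.57, 2.104]
force: [0.9, -1.5, -0.3]
grip_width: -0.0001
```

Run:
```python
from h import *
print(bot.observe()); print(rel((.46,.214,.2),1.8))
```

```text
{'clock': 1.1, 'qpos': array([ 0.82389976,  0.20658971, -0.46974963,  1.90911153,  0.1067578 ,
        1.05068759,  0.19338105]), 'qd': array([-0.61673082,  0.04864668, -0.5539267 , -0.01638282,  0.13584341,
        0.02010802,  0.27403482]), 'joint_efforts': array([  8.38280082, -61.99241638,   0.69890035, -35.09196997,
        -0.61062237,   0.24334833,  -0.82818322]), 'position': array([ 0.39239829, -0.24037419,  0.32016062]), 'tool_rot': array([-2.49186815,  1.57017405,  2.10438498]), 'force': array([ 0.88594606, -1.52490623, -0.31786076]), 'moment': array([0.00237142, 0.0005599 , 0.02850938]), 'grip_width': -0.00014457432564041482}
[12.04, 1.45, -45.91, -1.916, -0.001, -0.0]
```

Request:
{"api": "step_arm", "payload": {
  "targets": [
    [[0,0,-4.5,-0.14,0,0,0],[0,0.2,-9,-0.28,0,0,0],[1,0.4,-13.5,-0.42,0,0,0],[2,0.6,-18,-0.56,0,0,0],[4,0.8,-22.5,-0.7,0,0,0],[6,1,-27,-0.84,0,0,0],[8,1.2,-32,-0.98,0,0,0],[10,1.4,-37,-1.12,0,0,0],[11,1.45,-41.5,-1.26,0,0,0],[12,1.45,-45.9,-1.4,0,0,0]]
  ]
}}

```text
clock: 2.1
position: [0.4598, 0.2157, 0.1994]
tool_rot: [3.084, 1.57, 2.802]
force: [0.7, -0.5, 0.1]
grip_width: -0.0001
```

Run:
```python
from h import *
print(bot.observe()['qpos']); print(rel((.46,.214,.2),1.8))
```

```text
[ 0.07398202  0.52781351 -0.84696598  1.92776909  0.49750603  0.90937009
  0.26701242]
[-0.06, -0.16, 0.07, -0.511, -0.001, -0.0]
```

Request:
{"api": "step_arm", "payload": {
  "targets": [
    [[0,-0.15,0,-0.14,0,0,0],[0,-0.15,0,-0.28,0,0,0],[0,-0.15,0,-0.42,0,0,0],[2,-0.15,0,-0.51,0,0,0],[5,-0.15,0,-0.51,0,0,0],[7,-0.15,0,-0.51,0,0,0],[7,-0.15,0,-0.51,0,0,0],[7,-0.15,0,-0.51,0,0,0]]
  ]
}}

```text
clock: 2.9
position: [0.4592, 0.2146, 0.1298]
tool_rot: [2.614, 1.569, 2.843]
force: [-0.3, -0.6, 0.9]
grip_width: -0.0002
```

```bash
cat > look.py <<'E'
from h import *
import cv2,sys
t=eyes.grab_frame("top")[:,:,::-1]; s=eyes.grab_frame("scene")[:,:,::-1]
n=sys.argv[1]
x,y=(150,165) if len(sys.argv)<3 else (285,190)
xs,ys=(270,140) if len(sys.argv)<3 else (180,160)
a=cv2.resize(t[y:y+110,x:x+110],None,fx=3.6,fy=3.6,interpolation=cv2.INTER_CUBIC)
b=cv2.resize(s[ys:ys+110,xs:xs+110],None,fx=3.6,fy=3.6,interpolation=cv2.INTER_CUBIC)
cv2.imwrite(f"pics/{n}.png",np.hstack([a,b]))
E
python3 look.py l1
python3 - <<'E'
from h import *
print(bot.observe()['qpos']); print(rel((.46,.214,.096),1.8))
E
```

```text
[ 0.08605929  0.66511007 -0.88336676  1.97994249  0.70006715  0.83254311
  0.60571922]
[3.45, -0.08, 0.01, -0.001, 0.0, -0.001]
```

View pics/l1.png

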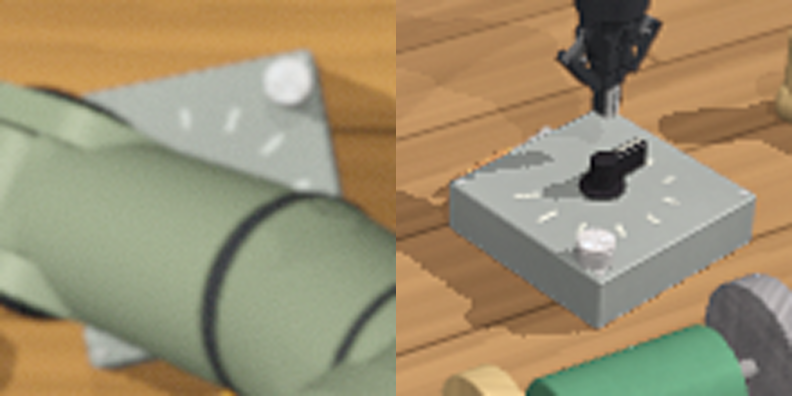

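Request:
{"api": "step_arm", "payload": {
  "targets": [
    [[1.5,-0.05,0,0,0,0,0],[3,-0.08,0,0,0,0,0],[3.4,-0.08,0,0,0,0,0],[3.4,-0.08,0,0,0,0,0]]
  ]
}}

```text
clock: 3.4
position: [0.4594, 0.2138, 0.0957]
tool_rot: [2.591, 1.57, 2.82]
force: [1.4, 0.3, -0.0]
grip_width: -0.0
```

```bash
cat >> h.py <<'E'
A=np.array([.509,.179])
def fp(th,off=.019,r=.045,z=.096):
    u=np.array([np.cos(th),np.sin(th)]);n=np.array([-u[1],u[0]]); return (*(A+r*u+off*n),z)
def rows(L,z=.096):
    for th,off in L: print([round(v,2) if i<3 else round(v,3) for i,v in enumerate(rel(fp(th,off,z=z),th))])
E
python3 look.py l2
python3 - <<'E'
from h import *
s=bot.observe();print(s['position'],s['force'],s['moment']); rows([(1.8,.032),(1.8,.026),(1.8,.021),(1.75,.019),(1.68,.019),(1.6,.019),(1.52,.019),(1.44,.019),(1.44,.019)])
E
```

```text
[0.45984783 0.21412918 0.09655952] [0.06828959 0.80013714 0.94856642] [-0.0233259   0.04200829 -0.00421828]
[0.06, -0.04, 0.79, -0.001, 0.0, -0.001]
[0.06, -0.04, 1.39, -0.001, 0.0, -0.001]
[0.06, -0.04, 1.89, -0.001, 0.0, -0.001]
[0.06, 0.05, 2.32, 0.049, 0.0, -0.001]
[0.06, 0.16, 2.64, 0.119, 0.0, -0.001]
[0.06, 0.25, 3.02, 0.199, 0.0, -0.001]
[0.06, 0.31, 3.41, 0.279, 0.0, -0.001]
[0.06, 0.35, 3.8, 0.359, 0.0, -0.001]
[0.06, 0.35, 3.8, 0.359, 0.0, -0.001]
```

View pics/l2.png

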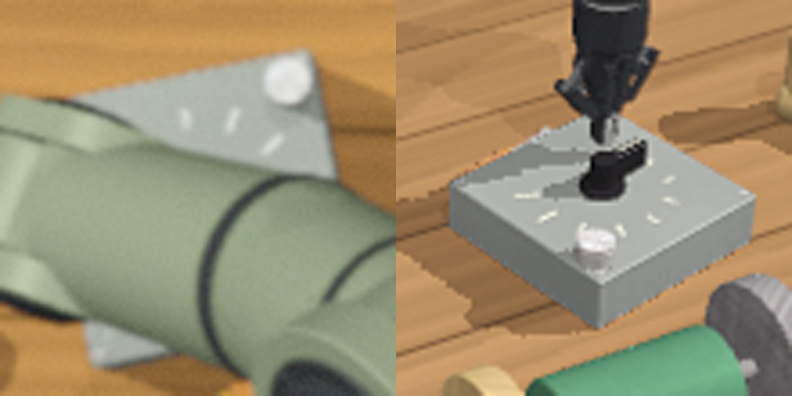

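Request:
{"api": "step_arm", "payload": {
  "targets": [
    [[0,0,0.8,0,0,0,0],[0,0,1.4,0,0,0,0],[0,0,1.9,0,0,0,0],[0,0.05,2.3,0.05,0,0,0],[0,0.16,2.65,0.12,0,0,0],[0,0.25,3.0,0.2,0,0,0],[0,0.31,3.4,0.28,0,0,0],[0,0.35,3.8,0.36,0,0,0],[0,0.35,3.8,0.36,0,0,0]]
  ]
}}

```text
clock: 4.4
position: [0.4967, 0.2264, 0.0967]
tool_rot: [1.212, 1.569, 1.079]
force: [-0.2, 0.2, 0.3]
grip_width: -0.0002
```

```bash
python3 look.py l3
python3 - <<'E'
from h import *
s=bot.observe();print(s['position'],s['force'],s['moment'],s['qpos']); rows([(t,.019) for t in (1.36,1.28,1.2,1.12,1.04,.97,.9,.9)])
E
```

```text
[0.49612062 0.22617202 0.09657633] [-0.02524729  0.49577825  0.15017215] [ 0.02036265 -0.00282811 -0.013589  ] [-0.00838069  0.72788347 -0.74860196  1.9033096   0.69147046  0.78832246
  0.29914965]
[0.06, 0.13, 0.36, 0.082, -0.0, -0.001]
[0.06, 0.23, 0.73, 0.162, -0.0, -0.001]
[0.06, 0.31, 1.12, 0.242, -0.0, -0.001]
[0.06, 0.36, 1.5, 0.322, -0.0, -0.001]
[0.06, 0.37, 1.9, 0.402, -0.0, -0.001]
[0.06, 0.36, 2.24, 0.472, -0.0, -0.001]
[0.06, 0.32, 2.58, 0.542, -0.0, -0.001]
[0.06, 0.32, 2.58, 0.542, -0.0, -0.001]
```

View pics/l3.png

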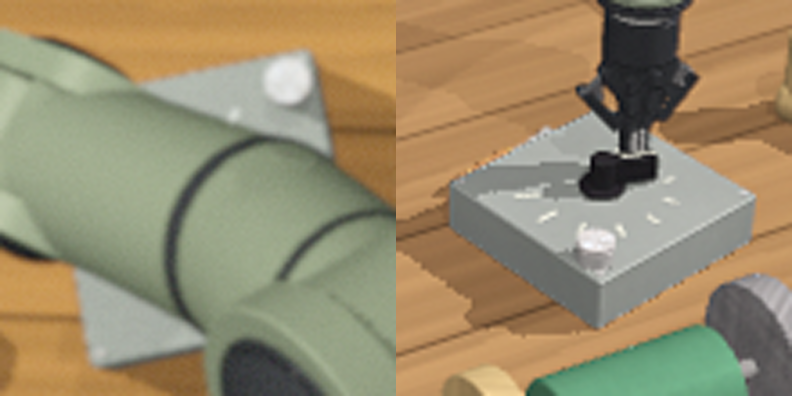

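Request:
{"api": "step_arm", "payload": {
  "targets": [
    [[0,0.13,0.35,0.08,0,0,0],[0,0.23,0.73,0.16,0,0,0],[0,0.31,1.1,0.24,0,0,0],[0,0.36,1.5,0.32,0,0,0],[0,0.37,1.9,0.4,0,0,0],[0,0.36,2.25,0.47,0,0,0],[0,0.32,2.6,0.54,0,0,0],[0,0.32,2.6,0.54,0,0,0]]
  ]
}}

```text
clock: 5.3
position: [0.5225, 0.2258, 0.0966]
tool_rot: [1.96, 1.57, 1.291]
force: [-1.0, 0.6, 0.1]
grip_width: -0.0003
```

```bash
cat > look2.py <<'E'
from h import *
import cv2,sys
s=np.ascontiguousarray(eyes.grab_frame("scene")[:,:,::-1])
xs,ys=290,155
b=cv2.resize(s[ys:ys+80,xs:xs+90],None,fx=6,fy=6,interpolation=cv2.INTER_CUBIC)
for k in range(9):
    th=.23+2.0944-k*np.pi/6
    p=(proj("scene",[*(A+.056*np.array([np.cos(th),np.sin(th)])),.096])[0]-(xs,ys)+.5)*6
    p=tuple(int(v) for v in p); cv2.circle(b,p,3,(0,255,255),-1); cv2.putText(b,str(k),(p[0]+5,p[1]),0,.5,(0,0,255),1)
cv2.imwrite(f"pics/{sys.argv[1]}.png",b)
E
python3 look2.py l4
python3 - <<'E'
from h import *
s=bot.observe();print(s['position'],s['force'],s['moment'],s['qpos']); rows([(t,.019) for t in (.82,.74,.66,.58,.5,.44,.38,.38)])
E
```

```text
[0.52225912 0.2259081  0.09653672] [ 0.31161742 -0.88784249  0.71400914] [ 0.0135933  -0.01004386 -0.02920783] [-0.07987894  0.71787946 -0.61997589  1.84469328  0.58188251  0.76759763
 -0.1104146 ]
[0.05, 0.14, 0.34, 0.085, -0.0, -0.001]
[0.05, 0.24, 0.72, 0.165, -0.0, -0.001]
[0.05, 0.32, 1.1, 0.245, -0.0, -0.001]
[0.05, 0.36, 1.49, 0.325, -0.001, -0.001]
[0.05, 0.38, 1.88, 0.405, -0.001, -0.0]
[0.05, 0.37, 2.17, 0.465, -0.001, -0.0]
[0.05, 0.34, 2.47, 0.525, -0.001, -0.0]
[0.05, 0.34, 2.47, 0.525, -0.001, -0.0]
```

View pics/l4.png

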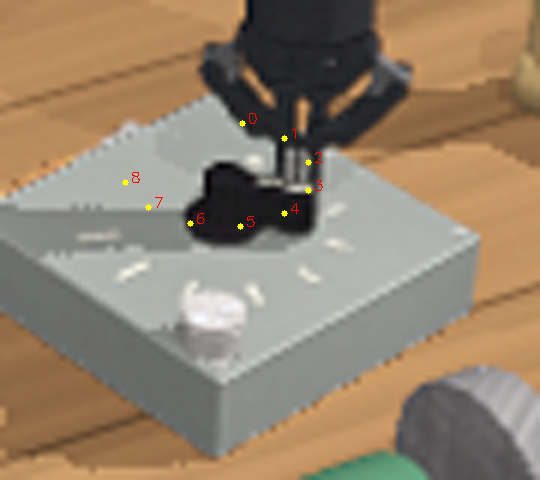

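The pointer now rests on the third mark, with its tip at about (312,195) in the crop. Next I push it over to 4.

Request:
{"api": "step_arm", "payload": {
  "targets": [
    [[0,0.14,0.35,0.08,0,0,0],[0,0.24,0.72,0.16,0,0,0],[0,0.32,1.1,0.24,0,0,0],[0,0.36,1.5,0.32,0,0,0],[0,0.38,1.9,0.4,0,0,0],[0,0.37,2.17,0.46,0,0,0],[0,0.34,2.45,0.52,0,0,0],[0,0.34,2.45,0.52,0,0,0]]
  ]
}}

```text
clock: 6.15
position: [0.5435, 0.2132, 0.0964]
tool_rot: [-3.116, 1.57, 1.983]
force: [-0.3, 0.6, 0.1]
grip_width: 0.0002
```

```bash
python3 look2.py l5
python3 - <<'E'
from h import *
s=bot.observe();print(s['position'],s['force'],s['moment'],s['qpos']); rows([(t,.019) for t in (.3,.22,.14,.06,0,-.06,-.12,-.12)])
E
```

```text
[0.54340683 0.21341655 0.09651016] [ 0.51449514 -0.78744907 -0.3921015 ] [-0.05162204 -0.01865279  0.04567244] [-0.13372946  0.70640877 -0.49298155  1.80927897  0.46971299  0.74429137
 -0.49070065]
[0.05, 0.16, 0.39, 0.088, -0.001, -0.0]
[0.05, 0.27, 0.76, 0.168, -0.001, -0.0]
[0.05, 0.34, 1.15, 0.248, -0.001, -0.0]
[0.05, 0.38, 1.54, 0.328, -0.001, 0.0]
[0.05, 0.4, 1.83, 0.388, -0.001, 0.0]
[0.05, 0.39, 2.12, 0.448, -0.001, 0.0]
[0.05, 0.37, 2.41, 0.508, -0.001, 0.0]
[0.05, 0.37, 2.41, 0.508, -0.001, 0.0]
```

View pics/l5.png

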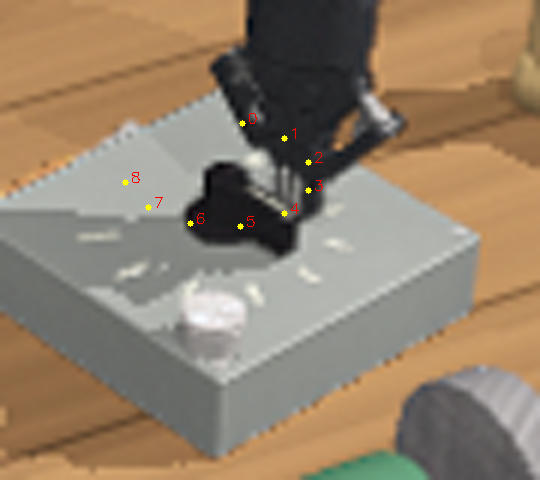

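The pointer is on 4, its tip at about (288,217). One more click goes to 5.

Request:
{"api": "step_arm", "payload": {
  "targets": [
    [[0,0.16,0.4,0.09,0,0,0],[0,0.27,0.75,0.17,0,0,0],[0,0.34,1.15,0.25,0,0,0],[0,0.38,1.5,0.32,0,0,0],[0,0.4,1.8,0.39,0,0,0],[0,0.39,2.1,0.45,0,0,0],[0,0.37,2.4,0.51,0,0,0],[0,0.37,2.4,0.51,0,0,0]]
  ]
}}

```text
clock: 7.0
position: [0.5558, 0.1924, 0.0964]
tool_rot: [-2.109, 1.57, 2.484]
force: [0.4, -0.6, -0.7]
grip_width: -0.0
```

```bash
python3 look2.py l6
python3 - <<'E'
from h import *
s=bot.observe();print(s['position'],s['force'],s['moment'],s['qpos']); rows([(-.12,.03),(-.12,.04)])
E
```

```text
[0.55569539 0.19268036 0.09641677] [ 0.65726657 -0.1031813   0.25090276] [-0.00265841  0.01531456  0.00545923] [-0.18031995  0.69033724 -0.36544869  1.8020952   0.35388154  0.71409078
 -0.85751845]
[0.04, 0.03, -1.08, 0.002, -0.0, 0.0]
[0.04, 0.03, -2.08, 0.002, -0.0, 0.0]
```

View pics/l6.png

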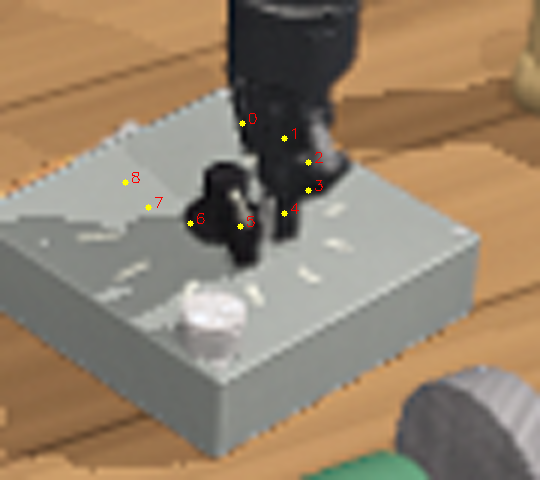

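Request:
{"api": "step_arm", "payload": {
  "targets": [
    [[0,0,-1,0,0,0,0],[0,0,-2,0,0,0,0],[-4,0,-2,0,0,0,0],[-8,0,-2,0,0,0,0],[-12,0,-2,0,0,0,0],[-12,0,-2,0,0,0,0]]
  ]
}}

```text
clock: 7.65
position: [0.5598, 0.2148, 0.2216]
tool_rot: [2.225, 1.563, 0.538]
force: [0.6, 0.7, 0.2]
grip_width: -0.0001
```

Run:
```python
from h import *
s=bot.observe();print(s['position'],s['qpos']); print(rel((.49,-.228,.2),-.15));print(rel((.49,-.228,.2),-.15-np.pi/2))
```

```text
[0.55978929 0.21478443 0.22163456] [-0.16842319  0.54012372 -0.42670987  1.69203415  0.26302357  0.95900086
 -0.80788011]
[1.95, -1.83, 44.8, 0.034, -0.005, -0.006]
[1.95, -1.83, 44.8, 1.605, -0.008, -0.001]
```

Request:
{"api": "step_arm", "payload": {
  "targets": [
    [[0,0,4.5,0,0,0,0],[0,-0.4,9,0,0,0,0],[0,-0.6,14,0,0,0,0],[0,-0.8,19,0,0,0,0],[0,-1,24,0,0,0,0],[0,-1.2,29,0,0,0,0],[0,-1.4,34,0,0,0,0],[0,-1.6,39,0,0,0,0],[1,-1.8,43,0.03,0,0,0],[2,-1.8,44.8,0.03,0,0,0]]
  ]
}}

```text
clock: 8.65
position: [0.4897, -0.2313, 0.1991]
tool_rot: [2.117, 1.564, 0.398]
force: [0.4, 0.4, -0.3]
grip_width: 0.0002
```

```bash
python3 look.py l7; python3 look.py l8 1
python3 - <<'E'
from h import *
s=bot.observe();print(s['position'],s['qpos']); print(rel((.49,-.228,.1),-.15))
import cv2
a=cv2.imread("pics/l7.png");b=cv2.imread("pics/l8.png")
cv2.imwrite("pics/l9.png",cv2.resize(np.vstack([a,b]),(600,600)))
E
```

```text
[ 0.49077031 -0.22673408  0.1991873 ] [ 0.58945856  0.47249139 -0.35250943  1.86644558  0.2053342   0.83404355
 -0.00934639]
[9.92, -0.11, 0.19, 0.006, -0.006, -0.005]
```

View pics/l9.png

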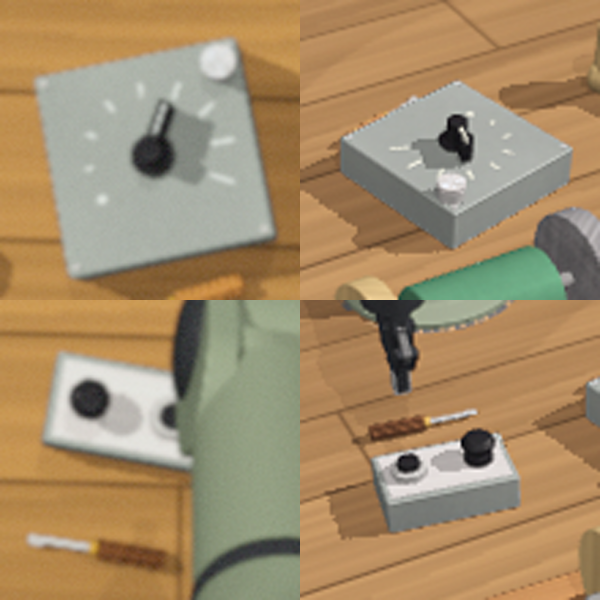

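The pointer points along the fifth bar (top view tip at (165,103), bar 5 at (176,90)). The tool is above the start button, so I descend.

Request:
{"api": "step_arm", "payload": {
  "targets": [
    [[4,-0.1,0.2,0,0,0,0],[8,-0.1,0.2,0,0,0,0],[9.9,-0.1,0.2,0,0,0,0],[9.9,-0.1,0.2,0,0,0,0]]
  ]
}}

```text
clock: 9.25
position: [0.4898, -0.2256, 0.0983]
tool_rot: [2.888, 1.563, 1.177]
force: [0.6, 0.0, 0.3]
grip_width: -0.0004
```

```bash
python3 look.py l10 1
python3 - <<'E'
from h import *
s=bot.observe();print(s['position'],s['force']); print(rel((.49,-.228,.08),-.15))
E
```

```text
[ 0.49104703 -0.22680359  0.10098492] [ 0.51905754 -0.56235961  0.34562133]
[2.1, -0.1, 0.15, 0.008, -0.006, -0.006]
```

View pics/l10.png

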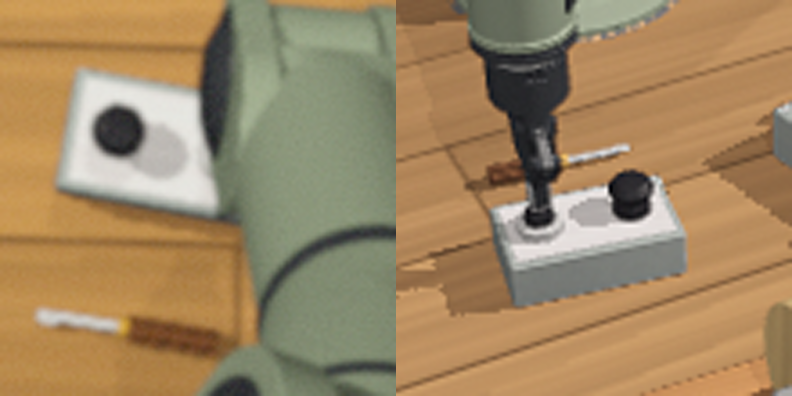

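Request:
{"api": "step_arm", "payload": {
  "targets": [
    [[0.8,-0.1,0.1,0,0,0,0],[1.2,-0.1,0.1,0,0,0,0],[1.5,-0.1,0.1,0,0,0,0],[1.5,-0.1,0.1,0,0,0,0]]
  ]
}}

```text
clock: 9.75
position: [0.4911, -0.2276, 0.0877]
tool_rot: [2.152, 1.561, 0.44]
force: [-3.9, 4.7, 28.4]
grip_width: 0.0001
```

Run:
```python
from h import *
s=bot.observe();print(s['position'],s['force'],s['moment'])
```

```text
[ 0.49108925 -0.22757257  0.0876665 ] [-3.94569239  4.70124745 28.4089629 ] [ 0.93087327  0.87925674 -0.00133989]
```

Run:
```python
from h import *
import cv2
s=eyes.grab_frame("scene")[:,:,::-1]
cv2.imwrite("pics/l11.png",cv2.resize(s[185:255,195:275],None,fx=7,fy=7,interpolation=cv2.INTER_CUBIC))
```

```text
(no output)
```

View pics/l11.png

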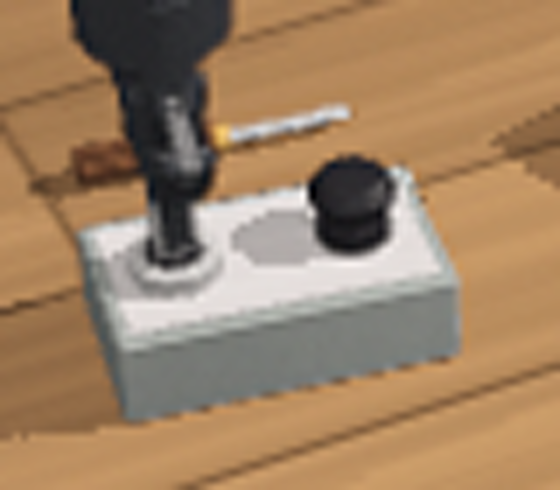

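The force reads 28 N, so I've hit a hard stop. I'll rise in small steps and read the spring travel, to tell button bottoming from collar contact.

Request:
{"api": "step_arm", "payload": {
  "targets": [
    [[0,0,0,0,0,0,0],[0,0,0,0,0,0,0]]
  ]
}}

```text
clock: 10.0
position: [0.4912, -0.2275, 0.0884]
tool_rot: [2.091, 1.56, 0.379]
force: [-0.8, 0.1, 4.5]
grip_width: 0.0
```

Request:
{"api": "step_arm", "payload": {
  "targets": [
    [[-0.1,0,0,0,0,0,0],[-0.1,0,0,0,0,0,0]]
  ]
}}

```text
clock: 10.2
position: [0.4912, -0.2276, 0.0897]
tool_rot: [2.075, 1.56, 0.363]
force: [0.1, 0.7, 3.6]
grip_width: -0.0002
```

Request:
{"api": "step_arm", "payload": {
  "targets": [
    [[-0.15,0,0,0,0,0,0],[-0.15,0,0,0,0,0,0]]
  ]
}}

```text
clock: 10.4
position: [0.4912, -0.2276, 0.0914]
tool_rot: [2.068, 1.56, 0.356]
force: [-0.2, 0.8, 2.8]
grip_width: -0.0
```

Request:
{"api": "step_arm", "payload": {
  "targets": [
    [[-0.15,0,0,0,0,0,0],[-0.15,0,0,0,0,0,0]]
  ]
}}

```text
clock: 10.6
position: [0.4912, -0.2276, 0.093]
tool_rot: [2.068, 1.56, 0.355]
force: [-1.0, 1.3, 2.3]
grip_width: -0.0001
```

Request:
{"api": "step_arm", "payload": {
  "targets": [
    [[-0.15,0,0,0,0,0,0],[-0.15,0,0,0,0,0,0]]
  ]
}}

```text
clock: 10.8
position: [0.4912, -0.2277, 0.0946]
tool_rot: [2.049, 1.56, 0.336]
force: [0.6, 0.3, -0.8]
grip_width: 0.0001
```

Request:
{"api": "step_arm", "payload": {
  "targets": [
    [[-0.15,0,0,0,0,0,0],[-0.15,0,0,0,0,0,0]]
  ]
}}

```text
clock: 11.0
position: [0.4912, -0.2278, 0.0962]
tool_rot: [2.037, 1.56, 0.325]
force: [0.0, 0.6, 0.4]
grip_width: -0.0002
```

Request:
{"api": "step_arm", "payload": {
  "targets": [
    [[-0.15,0,0,0,0,0,0],[-0.15,0,0,0,0,0,0]]
  ]
}}

```text
clock: 11.2
position: [0.4912, -0.2279, 0.0978]
tool_rot: [2.03, 1.56, 0.317]
force: [0.1, 0.2, 0.4]
grip_width: -0.0005
```

Request:
{"api": "step_arm", "payload": {
  "targets": [
    [[-0.15,0,0,0,0,0,0],[-0.15,0,0,0,0,0,0]]
  ]
}}

```text
clock: 11.4
position: [0.4913, -0.2279, 0.0995]
tool_rot: [2.01, 1.56, 0.297]
force: [0.3, -0.1, 0.7]
grip_width: 0.0002
```

The spring travel was about 6 mm: roughly 4.5–5 N at 0.088, contact lost between 0.093 and 0.0946. That means the button was fully pressed and is up again. Retreating.

Request:
{"api": "step_arm", "payload": {
  "targets": [
    [[-4,0,0,0,0,0,0],[-8,0,0,0,0,0,0],[-12,0,0,0,0,0,0],[-15,0,-3,0,0,0,0],[-15,0,-7,0,0,0,0],[-15,0,-11,0,0,0,0],[-15,0,-15,0,0,0,0],[-15,0,-15,0,0,0,0],[-15,0,-15,0,0,0,0]]
  ]
}}

```text
clock: 12.3
position: [0.511, -0.0794, 0.2503]
tool_rot: [1.997, 1.56, 0.286]
force: [0.2, -1.0, 0.6]
grip_width: -0.0001
```

Run:
```python
from h import *
import cv2
t=eyes.grab_frame("top")[:,:,::-1]; s=eyes.grab_frame("scene")[:,:,::-1]
a=np.vstack([t[130:300,20:400],s[130:300,60:440]])
cv2.imwrite("pics/end.png",cv2.resize(a,None,fx=1.75,fy=1.75))
o=bot.observe();print(o['position'],o['force'],o['qd'].round(3))
```

```text
[ 0.51081009 -0.08087996  0.25013869] [ 0.27649924 -0.18149735  0.80972711] [ 0.011  0.001  0.002  0.     0.001 -0.001 -0.001]
```

View pics/end.png

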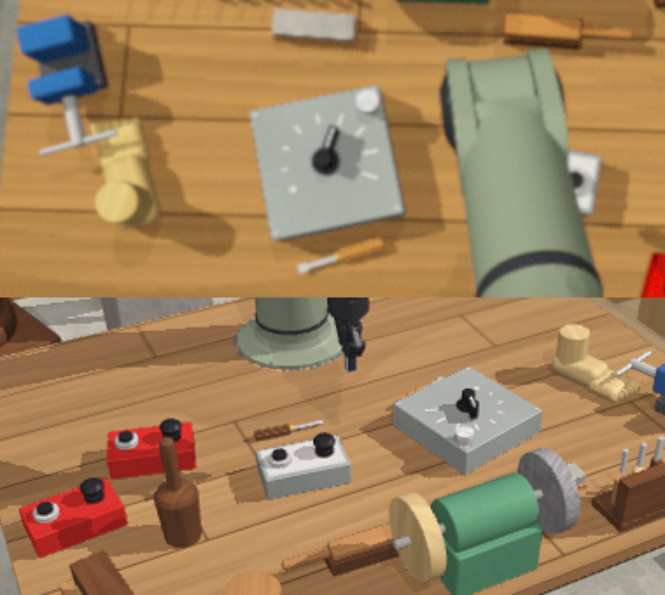

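The final picture shows the pointer at bar 5 (hub (325,160), tip (334,130)). The start button at (279,457) is up, the loose things look unmoved, and the arm is clear.

```bash
python3 -c "
from workcell import bot
print(bot.job_done())"
```

```text
the job is handed in; nothing more can be done
None
```

The speed selector is on 5, the start button has been pressed down and is back up, and I've handed the job in. The hand-in gives no verdict.

- **Selector:** It started at speed 1. I pushed the pointer round clockwise with the shut fingertips, one click at a time, four clicks in all. The scene camera showed it at 3, 4 and 5, though I didn't check the stop at 2 as closely. Both cameras show it at 5 at the end.
- **Start button:** I pressed the one on the grey switch box until it stopped hard, with a brief peak of 28 N. This was more force than needed, but under the 40 N limit. Coming up slowly, I measured about 6 mm of spring travel, with 4.5 N near the bottom and about 0 N after release. That fits a full press, but I had no direct reading of how far the button went down.
- **End state:** The final picture shows the tin, both palm tools, mallet and carving where they were, by eye only. It left out most of the back of the bench, so the brush and oilstone were only partly in view. I never went near them. The arm hangs clear at 0.25 m height with about zero force, and I never touched the stop button or the two red look-alikes.

No checks failed. Position estimates from the two cameras differed by a few millimetres at most, and the real start button top was about 7 mm higher than the cameras suggested.

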